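Set up the wire-bending jig and hold its length stop at 45 mm

ROBOT

A 6-joint arm with a two-finger parallel gripper is mounted at the origin on a cart in front of the work surface, level with it; the furniture and walls round the work are solid. World frame = base frame: x ahead of the robot, y to its left, z up, the work surface at z = 0. Lengths are in m, angles in rad, forces in N, time in s.
With the tool pointing down it reaches from about 0.25 to 0.775 m from the base axis. Payload 4 kg.
Tool frame: the origin (TCP) lies on the centre line of the jaws, within the pads' length; the fingertips stand 17 mm ahead of it and the grasp point (between the pads) lies 2 mm behind it; z points along the fingers, y is the line along which they close (so a half turn about z gives the same grasp; the last joint's range is limited). The gripper opens to 94 mm and grips with 3 to 60 N. Pads are 16 mm wide; open, the fingers measure 119 mm over their backs; the gripper's body (75 mm by 177 mm) begins 78 mm behind the grasp point.
Start: joints at [1.218, 0.087, 1.371, -0, 1.684, -0.103], TCP at [0.136, 0.533, 0.189] pointing down, gripper open.
Joint ranges: [-3.1, 3.1], [-0.76, 2.03], [0.27, 2.55], [-1.08, 4.22], [0.17, 2.65], [-2.57, 2.57]. Speed limits (rad/s): [2.79, 2.79, 3.14, 3.14, 3.14, 3.14].

INTERFACE

Orientations are given as [roll, pitch, yaw] about the fixed x, y, z axes, in that order (R = Rz(yaw) Ry(pitch) Rx(roll)).
In Python, from bench import robot gives the robot as it stands.
- The arm moves only by the tool servo_tool, never from a script. Its argument "plan" is a list of rows, each a list of 7 numbers: the shift along the tool's x, y, z normalised to -1 to 1, where 1 is 0.1 m, then the turn, a rotation vector about the tool's x, y, z normalised to -1 to 1, where 1 is pi/2 rad, then the finger opening in mm, from 0 to 94. In form: [[x, y, z, ax, ay, az, gripper], ...]. A call has 1 to 12 rows; each row is the pose to reach, as a shift and turn from the pose commanded when the call began, along the tool's axes at that moment; what a row does not reach only later rows make up. A row lasts 1/12 s, in which the tool goes at most 41.7 mm and 7.16 degrees, less where a joint would pass 70% of its speed; a pose out of reach is approached as far as the arm can. A call with a number of a shift or a turn outside -1 to 1 is refused whole. A call with a gripper value outside its range is refused whole. The fingers move at their own pace and stop on an object; the grip force is fixed at half the most. Time passes only in rows, so rows that repeat a pose let the fingers close. It gives the time, the measured TCP pose, the force, the opening and the grip force at its end, in the units of the state.
- robot.get_obs(): the state, without advancing time (a new reading comes with each control period).
- robot.snapshot(name): name is "scene" or "side" or "wrist"; returns the picture (400x640x3 uint8, red, green, blue); there is no depth.
- robot.camera_params(name): a dict with "camera_matrix" (3x3 intrinsics, pixels), "distortion" ([k1, k2, p1, p2, k3] as OpenCV has them; the pictures are not rectified), "rvec" (rotation vector, rad) and "tvec" (3), from world to camera coordinates, as OpenCV has them; the wrist camera has in their place "tool_from_camera" (4x4, takes a point from camera to tool coordinates, whose origin is the TCP and whose axes are the flange's). Camera axes: x right, y down, z forward; pixel columns grow to the right and rows downward; lengths in m; the calibration is good to about 2 mm. A picture is of the moment at which its call begins: read the wrist's pose just before it. camera_params takes no time and is no camera call.
- robot.close_job(): hands the job in; it is judged then, once.
Trained networks look in the newest picture that a camera, given by its name, has taken for a name from the list of things; names that differ only in an ending like _2 or _b are one class to them, and where a whole thing is asked for, a point or a joint stands for the part that bears it (a point fixed in the world has none). Each returns a list of dicts, best first, with "conf" (0 to 1); they miss things now and then, are a little off and sometimes report something else, mostly with a low value. They report only what shows in the picture. A call takes as long as a camera call. They do not tell look-alikes from the thing itself.
- robot.find_in(thing, camera): "extent" ([centre column, centre row, width, height] in pixels, round what is visible of it).
The state is a dict: "time": time; "joint_positions": joint angles; "qvel": joint speeds; "joint_torque": joint torques, N m; "tool_pos": TCP position; "ee_rot": TCP orientation; "wrist_force": force on the tool from outside, world axes, zero at the start; "wrist_torque": the same for the moment, N m; "width": finger opening in m; "finger_force": force on a finger pad.
Only numpy, scipy, OpenCV 4.12 (cv2) and the standard library are available. Lean on these libraries where they do the work, as an engineer would, in place of code of your own. Each camera call takes 0.05 s, during which the arm holds its last target. There are 200 camera calls.

TASK

Set up the wire-bending jig for the next bangle: take the widest of the three steel formers out of the wooden stand, seat it upright and fully home in the jig's round socket and let go of it. Then pinch the grip head of the jig's spring-loaded length stop so that its lock button is squeezed in, draw the stop out until its pointer stands at 45 mm on the scale, and finish still holding it there with the button squeezed in, so that I can tighten the clamp screw (45 lies between two notches of the lock, and the stop springs back if you let go). Leave the other two formers in the stand and the other tools on the bench where they are.

Things in the scene. Friction and masses are not known exactly. Their poses are not given: they have to be found in the camera images.
- jig: the wire-bending jig, fixed: dark steel base plate 90 x 265 x 12 mm, long along its y, with a round socket boss at the -y end, an aluminium sleeve in the middle (30 wide, 85 long, top 44 mm above the bench; brass clamp screw on it to 58 mm) and the length stop telescoping out of it towards +y. Origin on the bench under the sleeve, z up; scale and lock button face -x
- socket_mouth (a point): centre of the mouth of the jig's socket, level with the boss's flat top, 42 mm above the bench, 85 mm from the jig's origin along its -y. Boss 52 mm in diameter; straight bore 27.6 mm in diameter, 30 mm deep. Axes parallel to the jig's
- stop_head (a point): grip centre of the length stop's head: dark steel block 24 (jig x) x 30 mm (jig y), 20 to 66 mm above the bench, at the bar's outer end; lock button on its -x face. The point is 52 mm up, 12.5 mm from the +x face and from the squeezed-in button's face: centre the grip here, closing along jig x, with 15 to 30 N. Moves with the stop along jig y; 84 mm from the jig's origin when home
- button_face (a point): middle of the outer face of the lock button, a steel button 18 mm (jig y) x 16 mm (high) on the -x face of the grip head; at rest it stands 8 mm proud. Between head and sleeve, 30 to 40 mm from the head's centre, the bar carries a collar and a thin steel blade up to 54 mm above the bench
- lock_button (a joint): how far the lock button is squeezed in, towards the jig's +x: 0 out (locked), 0.007 m right in. Sprung: about 3 N to start, 6.5 N right in. The lock lets go from 0.004 m; while it is kept in the stop slides freely
- stop_arm (a joint): how far the length stop is drawn out along the jig's +y, in m: 0 home, 0.065 fully out; equals the pointer's reading on the scale. A spring draws it home with 3 to 4 N. With the button out a pawl locks it in notches every 10 mm; it starts in one of the first three (0, 10, 20), up to 1 mm short of the round figure
- stop_pointer (a point): tip of the pointer under the stop's blade, just above the scale, 13 mm above the bench; it moves with the stop
- mark_45 (a point): the 45 mm line of the scale, a bright strip on the front of the base with a dark line every 5 mm, longer ones every 10, the longest at 0 and 50, growing along jig +y; 45 is the short line next to the second longest line, on the sleeve's side. The pointer is at it when their y in the jig's frame agree
- former_stand: wooden block 56 x 184 x 30 mm, fixed, with three holes in a row along its y, 58 mm apart, in which the three formers stand shank down, in any order. Origin at the centre of its underside, top 30 mm above the bench
- former_wide_head (a point): the widest former, steel, 0.22 to 0.42 kg: round head 50 mm in diameter, 34 mm high, over a taper shank 26 mm long, 26 mm in diameter at the head and 19 at the foot. The point is on the axis, half-way up the head (17 mm above its flat underside); z up the axis. In the stand the head's underside rests on the wood, home in the socket on the boss. Room for fingers is along the stand's x
- former_middle_head (a point): the middle former, the same shank, head 40 mm in diameter and 34 mm high; point half-way up the head. Stays in the stand
- former_narrow_head (a point): the narrowest former, the same shank, head 32 mm in diameter and 34 mm high; point half-way up the head. Stays in the stand
- pliers_round: grey round-nose pliers lying flat, 55 x 157 x 10 mm (long along its y), origin at the centre of the underside; to be left alone
- pliers_red: pliers with red grips lying flat, 58 x 157 x 11 mm (long along its y), origin at the centre of the underside; to be left alone
- plate_shears: plate shears lying flat, 48 x 211 x 13 mm (long along its y), origin at the centre of the underside; to be left alone
- dish_scrap: round white dish of scrap, 130 mm in diameter, 29 mm high, origin at the centre of the underside; to be left alone
- wax_tin: round tin with a red lid, 66 mm in diameter, 29 mm high, origin at the centre of the underside; to be left alone
- loupe: folding loupe, 27 x 54 x 14 mm, origin at the centre of the underside; to be left alone
- wire_lengths: three lengths of brass wire lying together, 12 x 190 x 4 mm (long along its y), origin at the centre of the underside; to be left alone
There are look-alikes about, which are no part of the job. What is shaped like the part that bears former_wide_head but blue or red is not meant.

How it is judged:
By the outcome, as a careful person would: the job done as asked, in the order asked, and still so for the second after the job is handed in, while the arm keeps its last pose, push and grip.
It also fails if it takes over 51 s, if anything falls off the work surface, if the arm or the gripper's body presses on something with over 40 N, if the wrist force passes 120 N, or if a joint passes its speed limit or range.

## Working session

There is one attempt and no reset: what is moved stays moved. The work goes in short steps, Python scripts to look and compute and a tool call to move; the robot and the scene stay as the last step left them, time stands still between calls to the robot, and variables do not carry over. Pictures are saved under pics/ and viewed, at most 10 in all, crops included, and the job is handed in when it is done.

Besides the shell and the picture viewer there is one more tool, called in YAML: its name, and indented under it one key for each argument. servo_tool: Moves the arm, as the interface text tells. Scaled input: -1 to 1 covers 0.1 m each way for a shift and pi/2 rad each way for a turn. Its arguments: {"type":"object","properties":{"plan":{"type":"array","items":{"type":"array","items":{"type":"number"}}}},"required":["plan"]}

```bash
mkdir -p pics; cat > h.py <<'E'
import numpy as np, cv2
from bench import robot
from scipy.spatial.transform import Rotation as R
def snap(cam,name):
    im=robot.snapshot(cam); cv2.imwrite(f'pics/{name}.png',cv2.cvtColor(im,cv2.COLOR_RGB2BGR)); return im
def cam(camn,obs=None):
    p=robot.camera_params(camn);K=np.array(p['camera_matrix'],float);D=np.array(p['distortion'],float)
    if 'rvec' in p:
        Rc=cv2.Rodrigues(np.array(p['rvec'],float))[0];t=np.array(p['tvec'],float).ravel()
    else:
        o=obs or robot.get_obs();T=np.eye(4);T[:3,:3]=R.from_euler('xyz',o['ee_rot']).as_matrix();T[:3,3]=o['tool_pos']
        W=np.linalg.inv(T@np.array(p['tool_from_camera']));Rc=W[:3,:3];t=W[:3,3]
    return K,D,Rc,t
def ray(c,px,z):
    K,D,Rc,t=c
    u=cv2.undistortPoints(np.array([[px]],float),K,D)[0,0]
    d=Rc.T@np.array([u[0],u[1],1]);o=-Rc.T@t
    return o+d*(z-o[2])/d[2]
def proj(c,P):
    K,D,Rc,t=c
    return cv2.projectPoints(np.array(P,float).reshape(-1,3),cv2.Rodrigues(Rc)[0],t,K,D)[0].reshape(-1,2)
E
python3 - <<'E'
from h import *
o=robot.get_obs();print(o['time'],o['tool_pos'],o['ee_rot'],o['wrist_force'])
a=snap('scene','scene0')
c=cam('scene')
for n,z in [('jig',.03),('former_wide_head',.047),('former_middle_head',.047),('former_narrow_head',.047),('former_stand',.03),('stop_head',.052),('socket_mouth',.042)]:
    for d in robot.find_in(n,'scene')[:4]:
        e=d['extent'];print(n,round(d['conf'],2),np.round(e),ray(c,e[:2],z).round(3))
b=snap('side','side0')
c=cam('side')
for n,z in [('jig',.03),('former_wide_head',.047),('stop_head',.052)]:
    for d in robot.find_in(n,'side')[:4]:
        e=d['extent'];print('side',n,round(d['conf'],2),np.round(e),ray(c,e[:2],z).round(3))
cv2.imwrite('pics/ab.png',cv2.cvtColor(cv2.resize(np.vstack([a,b]),(640,800))[:,:],cv2.COLOR_RGB2BGR))
print(robot.get_obs()['time'], cam('scene')[2:],cam('side')[2:])
E
```

```text
0.0 [0.13578015 0.53238655 0.18748567] [-3.13936333e+00 -2.34754461e-04  2.89177418e+00] [-0.50496507  0.73509448 -0.01894943]
jig 0.93 [323. 221.  67.  66.] [0.523 0.054 0.03 ]
former_wide_head 0.86 [282. 258.  18.  22.] [0.554 0.239 0.047]
former_wide_head 0.65 [353. 162.  18.  18.] [ 0.554 -0.2    0.047]
former_wide_head 0.48 [402. 149.  17.  16.] [ 0.438 -0.342  0.047]
former_wide_head 0.23 [360. 259.   6.  33.] [0.359 0.125 0.047]
former_stand 0.76 [360. 160.  35.  38.] [ 0.547 -0.237  0.03 ]
stop_head 0.7 [313. 228.  17.  15.] [0.529 0.105 0.052]
socket_mouth 0.89 [323. 221.  70.  70.] [0.521 0.06  0.042]
side jig 0.6 [294. 209.  47.  60.] [0.528 0.006 0.03 ]
side former_wide_head 0.9 [244. 283.  22.  39.] [ 0.446 -0.373  0.047]
side former_wide_head 0.84 [303. 240.  26.  16.] [ 0.554 -0.205  0.047]
side former_wide_head 0.79 [307. 177.  16.  18.] [0.561 0.195 0.047]
side former_wide_head 0.58 [347. 238.  24.  31.] [ 0.65  -0.199  0.047]
side stop_head 0.47 [296. 193.  20.  14.] [0.533 0.062 0.052]
0.6 (array([[-0.86035789, -0.50960108,  0.00954175],
       [-0.39965626,  0.6628836 , -0.63313522],
       [ 0.31632132, -0.5485363 , -0.7739824 ]]), array([0.49634582, 0.28809995, 1.47864545])) (array([[ 0.99954491, -0.02594467, -0.01538976],
       [-0.02421372, -0.38579061, -0.92226856],
       [ 0.01799073,  0.92222149, -0.38624325]]), array([-0.59638002,  0.06402248,  1.27834619]))
```

View pics/scene0.png

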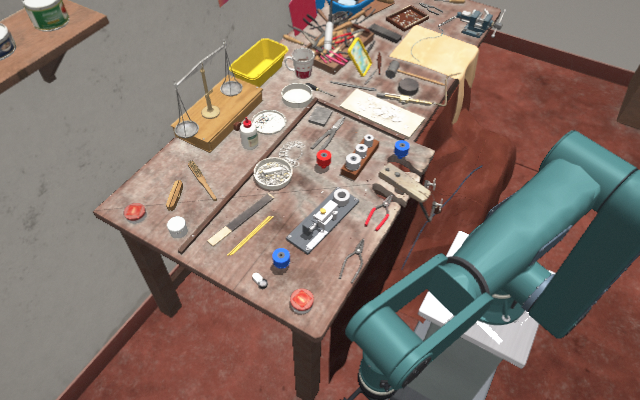

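View pics/side0.png

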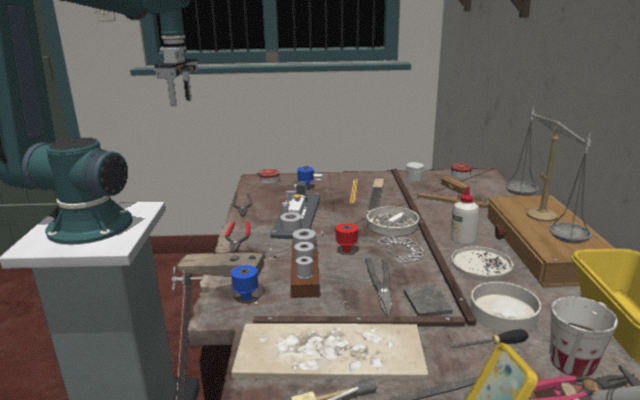

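Scene: jig at (323,221), with its socket at (342,195), sleeve at (322,212) and stop head at (308,230). The stand has three grey formers at (353,162), (361,150) and (368,138). Look-alikes are blue at (282,258) and (402,149) and red at (323,158). In the side view the former nearest the jig, at (303,236), looks widest. I'll check that in one close crop.

```bash
python3 - <<'E'
from h import *
a=cv2.imread('pics/scene0.png');b=cv2.imread('pics/side0.png')
f=lambda i,x,y,w,h,s:cv2.resize(i[y:y+h,x:x+w],None,fx=s,fy=s,interpolation=cv2.INTER_CUBIC)
A=f(a,285,125,100,125,4.8);B=f(b,265,175,80,125,4.8)
A=cv2.resize(A,(400,500));B=cv2.resize(B,(320,500))
cv2.imwrite('pics/crop.png',np.hstack([A,B]))
ca=cam('scene');cb=cam('side')
for px in [(353,162),(361,150),(368,138)]: print(ray(ca,px,.064).round(3))
print('side')
for px in [(303,235),(304,248),(304,261)]: print(ray(cb,px,.064).round(3))
print(ray(ca,(342,195),.042),ray(cb,(290,217),.042))
E
```

```text
[ 0.548 -0.187  0.064]
[ 0.551 -0.25   0.064]
[ 0.557 -0.314  0.064]
side
[ 0.554 -0.213  0.064]
[ 0.556 -0.272  0.064]
[ 0.557 -0.326  0.064]
[ 0.51894391 -0.06015259  0.042     ] [ 0.52068641 -0.07045991  0.042     ]
```

View pics/crop.png

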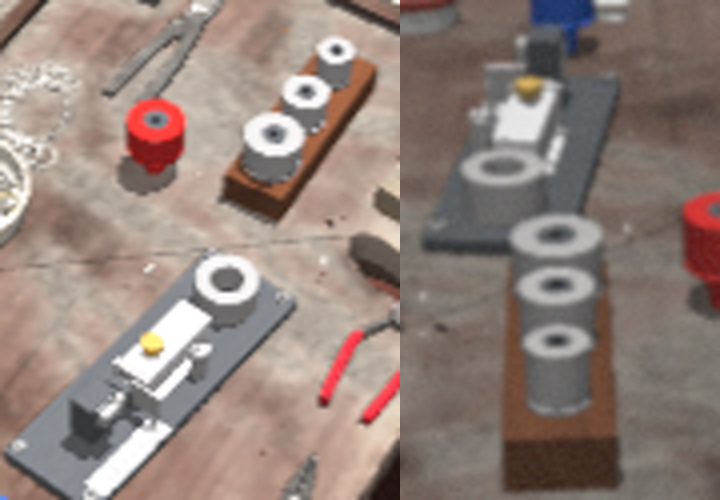

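Scene crop: three grey formers. The largest is the one nearest the jig, at about (353,162) in the scene picture; the narrowest is at the far end. The red one and the two blue ones are excluded. Target is at about (0.55, -0.20), and the socket at about (0.52, -0.065).

servo_tool:
  plan:
    - [-1,-1,0,0,0,0.84,94]
    - [-1,-1,0,0,0,0.84,94]
    - [-1,-1,0,0,0,0.84,94]
    - [-1,-1,0,0,0,0.84,94]
    - [-1,-1,0,0,0,0.84,94]
    - [-1,-1,0,0,0,0.84,94]
    - [-1,-1,0,0,0,0.84,94]
    - [-1,-1,0,0,0,0.84,94]
    - [-1,-1,0,0,0,0.84,94]
    - [-1,-1,0,0,0,0.84,94]
    - [-1,-1,0,0,0,0.84,94]
    - [-1,-1,0,0,0,0.84,94]

```text
time: 1.6
tool_pos: [0.2082, 0.4113, 0.1888]
ee_rot: [3.141, -0.0, 1.571]
wrist_force: [0.6, 0.6, -0.1]
width: 0.0942
finger_force: 0.0
```

```bash
python3 - <<'E'
from h import *
o=robot.get_obs();print(o['time'],o['tool_pos'],o['ee_rot'],o['joint_positions'])
print(np.array(robot.camera_params('wrist')['tool_from_camera']).round(3),np.array(robot.camera_params('wrist')['camera_matrix'])[0,0])
E
```

```text
1.6 [0.20818287 0.4113001  0.18881998] [ 3.14140827e+00 -2.70083969e-04  1.57120591e+00] [ 9.79145275e-01 -1.13144352e-01  1.56852671e+00 -2.29125892e-06
  1.68588328e+00  9.78735452e-01]
[[-0.001 -0.973 -0.23   0.067]
 [ 1.    -0.001 -0.     0.001]
 [-0.    -0.23   0.973 -0.197]
 [ 0.     0.     0.     1.   ]] 317.29615637312895
```

servo_tool:
  plan:
    - [-0.32,0.22,-0.04,0,0,0,94]
    - [-0.64,0.44,-0.08,0,0,0,94]
    - [-0.96,0.65,-0.12,0,0,0,94]

```text
time: 1.85
tool_pos: [0.2735, 0.3146, 0.2008]
ee_rot: [3.141, 0.0, 1.577]
wrist_force: [1.8, 0.6, 0.5]
width: 0.0939
finger_force: 0.0
```

servo_tool:
  plan:
    - [-0.32,0.22,-0.04,0,0,0,94]
    - [-0.64,0.44,-0.08,0,0,0,94]
    - [-0.96,0.65,-0.12,0,0,0,94]

```text
time: 2.1
tool_pos: [0.3391, 0.218, 0.2132]
ee_rot: [3.14, -0.001, 1.575]
wrist_force: [1.5, -0.2, 0.0]
width: 0.0942
finger_force: 0.0
```

servo_tool:
  plan:
    - [-0.32,0.22,-0.04,0,0,0,94]
    - [-0.64,0.44,-0.08,0,0,0,94]
    - [-0.96,0.65,-0.12,0,0,0,94]

```text
time: 2.35
tool_pos: [0.4044, 0.1218, 0.2252]
ee_rot: [3.14, -0.0, 1.574]
wrist_force: [0.5, 0.5, 0.2]
width: 0.0944
finger_force: 0.0
```

servo_tool:
  plan:
    - [-0.32,0.22,-0.04,0,0,0,94]
    - [-0.64,0.44,-0.08,0,0,0,94]
    - [-0.96,0.65,-0.12,0,0,0,94]

```text
time: 2.6
tool_pos: [0.4695, 0.0258, 0.2371]
ee_rot: [3.141, -0.0, 1.574]
wrist_force: [0.7, 0.4, -0.1]
width: 0.0937
finger_force: 0.0
```

servo_tool:
  plan:
    - [-0.32,0.22,-0.04,0,0,0,94]
    - [-0.64,0.44,-0.08,0,0,0,94]
    - [-0.96,0.65,-0.12,0,0,0,94]
    - [-0.96,0.65,-0.12,0,0,0,94]
    - [-0.96,0.65,-0.12,0,0,0,94]
    - [-0.96,0.65,-0.12,0,0,0,94]

```text
time: 3.1
tool_pos: [0.5336, -0.0678, 0.2484]
ee_rot: [-3.141, -0.001, 1.573]
wrist_force: [-0.4, 0.1, -0.2]
width: 0.0943
finger_force: 0.0
```

```bash
python3 - <<'E'
from h import *
o=robot.get_obs();print(o['time'],o['tool_pos'],o['ee_rot'],o['qvel'])
snap('wrist','w1');c=cam('wrist',o)
for n,z in [('former_wide_head',.064),('former_middle_head',.064),('former_narrow_head',.064),('former_stand',.03),('jig',.03),('stop_head',.066),('lock_button',.05)]:
    for d in robot.find_in(n,'wrist')[:4]:
        e=d['extent'];print(n,round(d['conf'],2),np.round(e),ray(c,e[:2],z).round(4))
E
```

```text
3.1 [ 0.53355265 -0.06780135  0.24839645] [-3.14073487e+00 -8.58107793e-04  1.57325017e+00] [ 0.0235156  -0.02628333  0.01213517 -0.00150989 -0.00041854  0.00215573]
former_wide_head 0.96 [340. 276.  43.  31.] [ 0.5567 -0.1904  0.064 ]
former_wide_head 0.91 [402. 257.  27.  42.] [ 0.6373 -0.1646  0.064 ]
former_wide_head 0.68 [261. 358.  39.  23.] [ 0.448  -0.3182  0.064 ]
former_wide_head 0.64 [324.  45.  50.  62.] [0.5354 0.0884 0.064 ]
former_middle_head 0.82 [339. 331.  24.  10.] [ 0.5575 -0.2732  0.064 ]
former_narrow_head 0.71 [340. 347.  22.  24.] [ 0.5593 -0.2995  0.064 ]
former_stand 0.69 [337. 302.  45. 116.] [ 0.5559 -0.2496  0.03  ]
jig 0.92 [328. 103.  98. 206.] [0.5407 0.0286 0.03  ]
jig 0.63 [324.  46.  49.  60.] [0.5358 0.0962 0.03  ]
jig 0.38 [432. 340.  20.  38.] [ 0.7017 -0.3146  0.03  ]
stop_head 0.62 [323.  43.  49.  62.] [0.5349 0.0907 0.066 ]
lock_button 0.42 [320.  30.  12.  15.] [0.5316 0.1085 0.05  ]
```

View pics/w1.png

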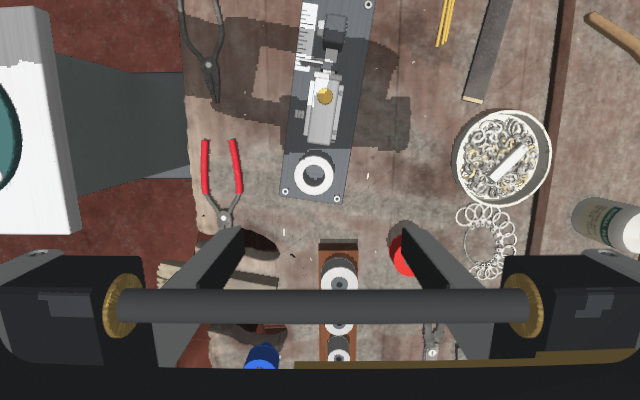

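Wrist view: the widest former's top is at (340,277), partly behind the gripper bar. The socket ring is at (315,176), the sleeve at (322,105) and the stop head at (330,40), with the scale on the left. Next I'll measure the socket and the jig's axis.

```bash
python3 - <<'E'
from h import *
im=cv2.imread('pics/w1.png');g=cv2.cvtColor(im,cv2.COLOR_BGR2GRAY)
hsv=cv2.cvtColor(im,cv2.COLOR_BGR2HSV)
o=dict(tool_pos=[0.53355265,-0.06780135,0.24839645],ee_rot=[-3.14073487,-8.58107793e-04,1.57325017])
c=cam('wrist',o)
m=((hsv[...,2]>185)&(hsv[...,1]<40)).astype(np.uint8)
n,l,s,ce=cv2.connectedComponentsWithStats(m)
for i in range(1,n):
    if s[i,4]>60 and 280<ce[i,0]<380: 
        cs,_=cv2.findContours((l==i).astype(np.uint8),cv2.RETR_CCOMP,cv2.CHAIN_APPROX_NONE)
        print(s[i],ce[i].round(1),[tuple(np.round(np.r_[cv2.fitEllipse(k)[0],cv2.fitEllipse(k)[1]],1)) for k in cs if len(k)>15])
for a,z in [((285,191),.013),((337,199),.013),((368,5),.013),((315,176),.042),((340,277),.064),((325,97),.058)]: print(a,ray(c,a,z).round(4))
e=cv2.resize(im[0:210,270:390],None,fx=4.2,fy=2.8,interpolation=cv2.INTER_CUBIC)
e=cv2.resize(im[0:210,265:385],None,fx=2.85,fy=2.85,interpolation=cv2.INTER_CUBIC)
cv2.imwrite('pics/jigcrop.png',e)
E
```

```text
[300   2  18  30 375] [308.7  15.3] [(np.float64(308.8), np.float64(15.8), np.float64(16.1), np.float64(31.5))]
[295  35  28  37 239] [304.6  59.8] [(np.float64(307.5), np.float64(56.0), np.float64(23.4), np.float64(31.7))]
[307  70  24  60 446] [316.8  87.4] [(np.float64(317.1), np.float64(94.7), np.float64(16.9), np.float64(61.5))]
[323  81  15  63 318] [329.8 113.6] [(np.float64(329.5), np.float64(114.0), np.float64(5.4), np.float64(82.9))]
[333  96   9  34 119] [336.8 112.9] [(np.float64(336.8), np.float64(113.2), np.float64(3.1), np.float64(43.6))]
[294 156  39  39 809] [313.3 175.2] [(np.float64(313.3), np.float64(175.2), np.float64(38.0), np.float64(38.3)), (np.float64(313.4), np.float64(175.3), np.float64(23.1), np.float64(23.3))]
[321 267  37  22 478] [339.  277.7] [(np.float64(339.0), np.float64(279.8), np.float64(23.2), np.float64(35.5))]
[325 325  28  10 178] [338.7 329.4] [(np.float64(338.6), np.float64(328.6), np.float64(10.8), np.float64(26.2))]
[328 350  22  11 139] [338.5 355. ] [(np.float64(338.5), np.float64(356.4), np.float64(12.0), np.float64(20.1))]
(285, 191) [ 0.4822 -0.0878  0.013 ]
(337, 199) [ 0.5546 -0.0992  0.013 ]
(368, 5) [0.5905 0.1476 0.013 ]
(315, 176) [ 0.5247 -0.0623  0.042 ]
(340, 277) [ 0.5574 -0.1925  0.064 ]
(325, 97) [0.5371 0.0334 0.058 ]
```

View pics/jigcrop.png

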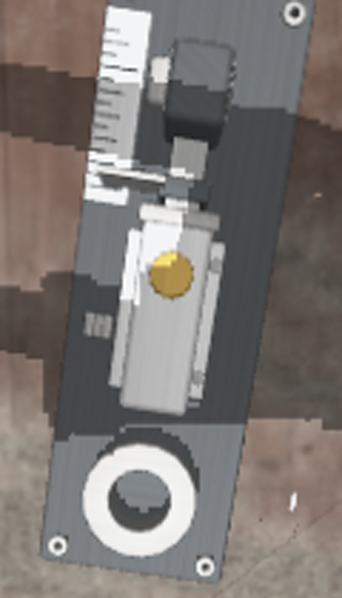

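Jig crop: socket ring clear at (313,175). The pointer is near the 0 end of the scale, the button is on the left of the head, and the jig is turned about 8° clockwise. Next, above the former.

servo_tool:
  plan:
    - [-0.34,0.06,0.2,0,0,0,80]
    - [-0.68,0.11,0.4,0,0,0,70]

```text
time: 3.67
tool_pos: [0.5464, -0.1355, 0.2108]
ee_rot: [3.136, 0.002, 1.577]
wrist_force: [0.2, -0.3, -0.1]
width: 0.084
finger_force: 0.0
```

servo_tool:
  plan:
    - [-0.34,0.06,0.2,0,0,0,70]
    - [-0.68,0.11,0.4,0,0,0,70]
    - [-0.68,0.11,0.4,0,0,0,70]
    - [-0.68,0.11,0.4,0,0,0,70]
    - [-0.68,0.11,0.4,0,0,0,70]

```text
time: 4.08
tool_pos: [0.5562, -0.2036, 0.169]
ee_rot: [3.141, -0.001, 1.572]
wrist_force: [0.2, -1.2, 0.5]
width: 0.0699
finger_force: 0.0
```

```bash
cat >> h.py <<'E'
def rings(name,c,z,xlim,thr=185,sat=40,cs_min=15):
    im=cv2.imread(f'pics/{name}.png');hsv=cv2.cvtColor(im,cv2.COLOR_BGR2HSV)
    m=((hsv[...,2]>thr)&(hsv[...,1]<sat)).astype(np.uint8)
    n,l,s,ce=cv2.connectedComponentsWithStats(m)
    for i in range(1,n):
        if s[i,4]>200 and xlim[0]<ce[i,0]<xlim[1]:
            cs,_=cv2.findContours((l==i).astype(np.uint8),cv2.RETR_CCOMP,cv2.CHAIN_APPROX_NONE)
            for k in cs:
                if len(k)>cs_min:
                    e=cv2.fitEllipse(k);print(s[i],np.round(np.r_[e[0],e[1]],1),ray(c,e[0],z).round(4))
E
python3 - <<'E'
from h import *
o1=dict(tool_pos=[0.53355265,-0.06780135,0.24839645],ee_rot=[-3.14073487,-8.58107793e-04,1.57325017])
print('socket',ray(cam('wrist',o1),(313.35,175.25),.042))
o=robot.get_obs();print(o['time'],o['tool_pos'],o['ee_rot'],o['width'])
snap('wrist','w2');c=cam('wrist',o)
rings('w2',c,.064,(200,440))
print(robot.find_in('former_wide_head','wrist')[:3])
E
```

```text
socket [ 0.52257434 -0.06137246  0.042     ]
4.0833 [ 0.55618746 -0.20363673  0.16904466] [ 3.14124027e+00 -6.79379870e-04  1.57238247e+00] 0.06985566283713789
[ 260   20   53   55 1359] [285.3  48.3  47.4  55.5] [ 0.5242 -0.0684  0.064 ]
[ 260   20   53   55 1359] [286.3  45.8  30.4  32.7] [ 0.5251 -0.0664  0.064 ]
[198 180  44  20 297] [217.6 190.5  14.4  39.9] [ 0.455  -0.1969  0.064 ]
[ 297  181   51   40 1277] [322.  198.8  40.7  51. ] [ 0.5566 -0.2052  0.064 ]
[ 297  181   51   40 1277] [321.7 195.9  22.6  23.5] [ 0.5563 -0.2023  0.064 ]
[303 234  39  36 880] [322.2 251.4  35.3  37.8] [ 0.5568 -0.2601  0.064 ]
[303 234  39  36 880] [322.  251.7  17.1  18.2] [ 0.5566 -0.2604  0.064 ]
[{'extent': [418.8, 159.7, 53.7, 52.5], 'conf': 0.92}, {'extent': [322.2, 195.7, 54.1, 52.4], 'conf': 0.77}, {'extent': [229.9, 335.9, 19.5, 18.1], 'conf': 0.49}]
```

View pics/w2.png

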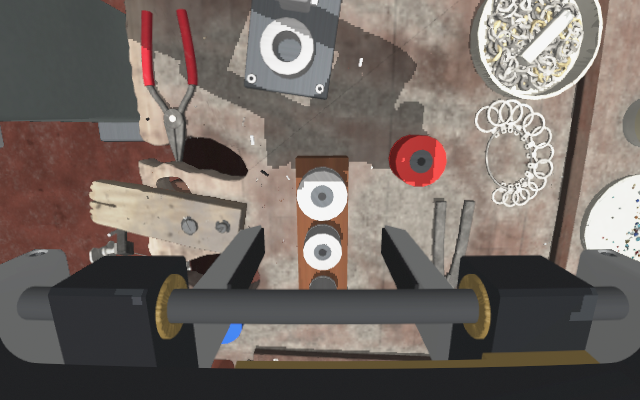

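Wrist view: the widest former is at (322,196), centred between the open fingers; the red one at (419,160) is clear. The measured centre is (0.5565, -0.2023) and the stand is square to the world. Descending.

servo_tool:
  plan:
    - [0.012,0.003,0.3,0,0,0,70]
    - [0.012,0.003,0.6,0,0,0,70]
    - [0.012,0.003,0.9,0,0,0,70]

```text
time: 4.43
tool_pos: [0.5581, -0.202, 0.0806]
ee_rot: [3.136, 0.002, 1.575]
wrist_force: [-0.1, 0.1, -0.8]
width: 0.0702
finger_force: 0.0
```

servo_tool:
  plan:
    - [0,0,0.15,0,0,0,70]
    - [0,0,0.265,0,0,0,70]
    - [0,0,0.265,0,0,0,70]
    - [0,0,0.265,0,0,0,44]
    - [0,0,0.265,0,0,0,44]
    - [0,0,0.265,0,0,0,44]
    - [0,0,0.265,0,0,0,44]
    - [0,0,0.265,0,0,0,44]
    - [0,0,0.265,0,0,0,44]
    - [0,0,0.265,0,0,0,44]

```text
time: 5.27
tool_pos: [0.5566, -0.2031, 0.0525]
ee_rot: [3.141, 0.0, 1.572]
wrist_force: [-0.7, 0.3, -0.2]
width: 0.0441
finger_force: 0.0
```

Width 44 mm with no finger force, so it isn't gripped. Looking.

```bash
python3 - <<'E'
from h import *
o=robot.get_obs();print(o['tool_pos'],o['width'],o['finger_force'],o['wrist_force'])
a=snap('wrist','w3');b=snap('side','s3')
rings('w3',cam('wrist',o),.064,(200,440))
cv2.imwrite('pics/w3b.png',cv2.cvtColor(np.hstack([cv2.resize(a[100:350,200:440],(480,500)),cv2.resize(b[150:330,250:360],(306,500))]),cv2.COLOR_RGB2BGR))
E
```

```text
[ 0.55655834 -0.20306495  0.05251409] 0.04412791700246354 0.0 [-0.69916514  0.34706371 -0.19511005]
[ 177    0  142  125 3868] [245.3  61.   78.9 145.1] [ 0.5151 -0.1005  0.064 ]
[ 177    0  142  125 3868] [196.6  65.6   4.6  12.2] [ 0.4879 -0.1027  0.064 ]
[ 177    0  142  125 3868] [184.   58.2   3.9   7.4] [ 0.4812 -0.0987  0.064 ]
[ 177    0  142  125 3868] [196.   54.3   6.8   7.4] [ 0.488  -0.0968  0.064 ]
[ 177    0  142  125 3868] [195.1  47.9   4.6   7.5] [ 0.4878 -0.0935  0.064 ]
[ 222    0   84   45 2051] [263.9  15.1  54.7  77.3] [ 0.5262 -0.0774  0.064 ]
[180 124  48  55 990] [209.2 148.9  30.4  57.5] [ 0.4916 -0.1484  0.064 ]
[397 163  18  21 247] [406.5 175.3  15.8  22.2] [ 0.6071 -0.1639  0.064 ]
[ 289  199   71   76 2327] [323.  237.5  64.2  71.8] [ 0.5578 -0.2027  0.064 ]
[255 324  32  32 779] [272.3 339.9  30.3  34.7] [ 0.5235 -0.2759  0.064 ]
[293 324  59  22 822] [321.6 332.5  24.3  56.9] [ 0.5569 -0.2701  0.064 ]
[358 325  33  36 890] [371.5 343.6  32.6  39.1] [ 0.5907 -0.2789  0.064 ]
[358 325  33  36 890] [369.1 356.9   5.5  10.7] [ 0.5895 -0.2896  0.064 ]
[358 325  33  36 890] [361.4 356.4   3.8   7.3] [ 0.5842 -0.2892  0.064 ]
```

View pics/w3b.png

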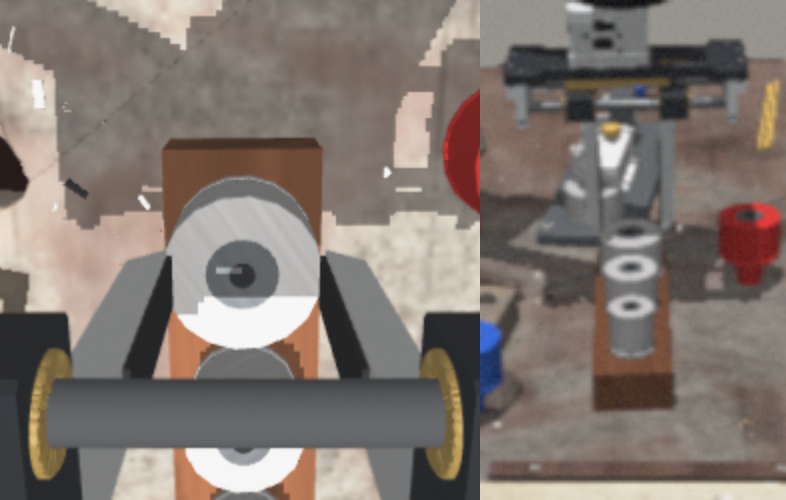

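Side and wrist view: the fingers stand on either side of the head. They may have only reached the commanded 44 mm, so I'll close further.

servo_tool:
  plan:
    - [0,0,0,0,0,0,30]
    - [0,0,0,0,0,0,30]
    - [0,0,0,0,0,0,30]
    - [0,0,0,0,0,0,30]
    - [0,0,0,0,0,0,30]

```text
time: 5.78
tool_pos: [0.5564, -0.2029, 0.0521]
ee_rot: [-3.142, -0.0, 1.572]
wrist_force: [0.4, -0.0, 0.1]
width: 0.0302
finger_force: 0.0
```

```bash
python3 - <<'E'
from h import *
o=robot.get_obs();print(o['tool_pos'],o['width'],o['finger_force'])
snap('wrist','w4')
a=cv2.imread('pics/w3.png').astype(int);b=cv2.imread('pics/w4.png').astype(int)
d=np.abs(a-b).max(2)>40;print(d.sum(), [ (r,np.where(d[r])[0][[0,-1]] if d[r].any() else None) for r in range(150,400,25)])
for n in('w3','w4'):
    g=cv2.imread(f'pics/{n}.png',0); print(n,g[235,262:384:3].tolist()); print(n,g[270,250:396:3].tolist())
s=robot.find_in('former_wide_head','wrist')[:2];print(s)
E
```

```text
[ 0.55636583 -0.20290254  0.05209408] 0.030181490932789993 0.0
19551 [(150, array([401, 639])), (175, array([388, 633])), (200, array([ 94, 612])), (225, array([ 81, 619])), (250, array([251, 480])), (275, array([127, 518])), (300, array([216, 430])), (325, array([105, 533])), (350, array([117, 558])), (375, None)]
w3 [127, 127, 127, 126, 126, 127, 64, 37, 173, 181, 177, 181, 180, 180, 95, 99, 178, 171, 105, 104, 50, 50, 98, 100, 100, 100, 182, 184, 179, 185, 189, 179, 184, 36, 38, 126, 127, 127, 127, 127, 126]
w3 [126, 127, 127, 127, 126, 124, 36, 35, 36, 36, 36, 182, 138, 143, 143, 140, 143, 141, 243, 247, 247, 247, 247, 247, 247, 247, 247, 247, 247, 240, 83, 139, 137, 138, 133, 135, 136, 216, 121, 35, 34, 34, 36, 75, 126, 127, 127, 127, 127]
w4 [185, 189, 195, 198, 127, 127, 127, 126, 127, 127, 120, 37, 177, 180, 97, 98, 100, 171, 106, 104, 49, 50, 99, 100, 100, 101, 182, 184, 180, 36, 37, 127, 127, 127, 127, 127, 126, 182, 191, 191, 193]
w4 [42, 41, 41, 42, 128, 127, 127, 127, 127, 127, 127, 68, 38, 37, 37, 136, 143, 142, 246, 247, 247, 247, 247, 247, 247, 247, 247, 247, 247, 244, 157, 140, 138, 138, 35, 34, 36, 40, 127, 127, 127, 127, 127, 127, 127, 39, 40, 39, 42]
[{'extent': [321.6, 233.1, 78.2, 85.6], 'conf': 0.69}, {'extent': [471.5, 181.5, 95.8, 84.8], 'conf': 0.62}]
```

```bash
python3 - <<'E'
from h import *
c=cam('side')
for z in (.035,.05,.065,.08): print(z,proj(c,[[.5566-.022,-.211,z],[.5566+.022,-.211,z],[.5566,-.203,z]]).round(1).tolist())
print('head top rim x',proj(c,[[.5315,-.2025,.064],[.5815,-.2025,.064],[.5565,-.1775,.064],[.5565,-.2275,.064]]).round(1).tolist())
K=robot.camera_params('wrist')['camera_matrix'];print(np.array(K))
o=robot.get_obs()
cw=cam('wrist',o);T=np.array(o['tool_pos'])
for dz in (-.05,-.02,0,.017): print(dz,proj(cw,[T+[s*.015,.008,-dz] for s in(-1,1)]).round(1).tolist())
b=robot.snapshot('side');w=cv2.cvtColor(cv2.imread('pics/w4.png'),cv2.COLOR_BGR2RGB)
cv2.imwrite('pics/v5.png',cv2.cvtColor(np.hstack([cv2.resize(w[150:330,240:400],(480,540),interpolation=cv2.INTER_CUBIC),cv2.resize(b[190:280,275:335],(320,540)[0:2],interpolation=cv2.INTER_CUBIC)]),cv2.COLOR_RGB2BGR))
E
```

```text
0.035 [[294.5, 246.7], [314.7, 246.1], [304.7, 244.7]]
0.05 [[294.3, 240.5], [314.6, 240.0], [304.5, 238.6]]
0.065 [[294.0, 234.3], [314.5, 233.8], [304.3, 232.4]]
0.08 [[293.8, 228.0], [314.3, 227.5], [304.1, 226.2]]
head top rim x [[292.7, 233.0], [315.8, 232.4], [304.3, 227.7], [304.2, 238.0]]
[[317.29615637   0.         322.53219187]
 [  0.         317.29615637 201.27237486]
 [  0.           0.           1.        ]]
-0.05 [[290.3, 249.5], [351.0, 249.5]]
-0.02 [[295.4, 230.2], [346.6, 230.2]]
0 [[297.9, 220.4], [344.3, 220.4]]
0.017 [[299.8, 213.4], [342.6, 213.4]]
```

View pics/v5.png

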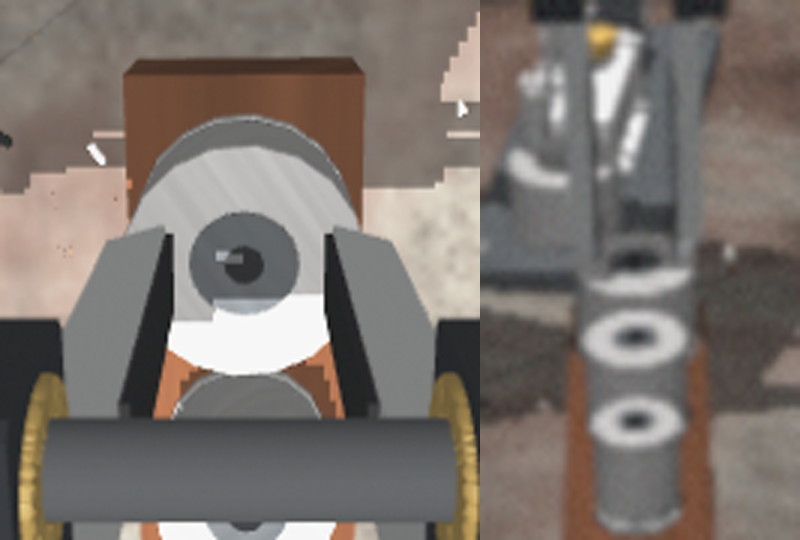

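The wrist and side views agree: the fingertips end at z≈0.065, just over the head. They are really about 30 mm higher than the stated tool geometry gives (tips ≈14 mm behind the reported TCP). I'll account for that offset: open, go down 29 mm and close.

servo_tool:
  plan:
    - [0,0,0,0,0,0,70]
    - [0,0,0,0,0,0,70]
    - [0,0,0,0,0,0,70]
    - [0,0,0,0,0,0,70]
    - [0,0,0,0,0,0,70]
    - [0,0,0.1,0,0,0,70]
    - [0,0,0.2,0,0,0,70]
    - [0,0,0.29,0,0,0,70]
    - [0,0,0.29,0,0,0,70]
    - [0,0,0.29,0,0,0,70]

```text
time: 6.77
tool_pos: [0.5553, -0.2024, 0.0213]
ee_rot: [-3.139, -0.002, 1.572]
wrist_force: [0.3, -0.6, -0.1]
width: 0.0702
finger_force: 0.0
```

servo_tool:
  plan:
    - [0,0,0,0,0,0,44]
    - [0,0,0,0,0,0,44]
    - [0,0,0,0,0,0,44]
    - [0,0,0,0,0,0,44]
    - [0,0,0,0,0,0,44]
    - [0,0,0,0,0,0,44]
    - [0,0,0,0,0,0,44]

```text
time: 7.35
tool_pos: [0.5564, -0.2031, 0.0237]
ee_rot: [3.141, 0.0, 1.572]
wrist_force: [-1.2, -0.1, 3.0]
width: 0.0492
finger_force: 30.0
```

Gripped (49.2 mm, 30 N). Lifting, and refining the socket position from the earlier pictures.

servo_tool:
  plan:
    - [0,0,-0.15,0,0,0,44]
    - [0,0,-0.35,0,0,0,44]
    - [0,0,-0.55,0,0,0,44]
    - [0,0,-0.7,0,0,0,44]
    - [0,0,-0.7,0,0,0,44]
    - [0,0,-0.7,0,0,0,44]

```text
time: 7.85
tool_pos: [0.5567, -0.2029, 0.093]
ee_rot: [3.141, 0.0, 1.572]
wrist_force: [0.4, -1.1, -3.4]
width: 0.0494
finger_force: 30.0
```

```bash
python3 - <<'E'
from h import *
P=lambda p,e:dict(tool_pos=p,ee_rot=e)
c1=cam('wrist',P([0.53355265,-0.06780135,0.24839645],[-3.14073487,-8.58e-4,1.57325]))
c2=cam('wrist',P([0.55618746,-0.20363673,0.16904466],[3.14124,-6.79e-4,1.57238]))
c4=cam('wrist',P([0.55636583,-0.20290254,0.05209408],[3.1415,0,1.572]))
for z in (.042,.043): print('sock w1',ray(c1,(313.35,175.25),z),'w2',ray(c2,(286.3,45.8),z),ray(c2,(286.,47.),z))
print('former w4',ray(c4,(321.7,237.3),.064),'w2',ray(c2,(321.7,195.9),.064))
o=robot.get_obs();print(o['tool_pos'],o['ee_rot'],o['width'],o['wrist_force'])
snap('wrist','w6');c=cam('wrist',o)
im=cv2.cvtColor(cv2.imread('pics/w6.png'),cv2.COLOR_BGR2HSV)
rings('w6',c,o['tool_pos'][2]+.0405,(220,420),thr=150)
rings('w6',c,.042,(220,420),thr=170)
# hole of the former: dark disc
g=cv2.cvtColor(cv2.imread('pics/w6.png'),cv2.COLOR_BGR2GRAY)
h=cv2.HoughCircles(cv2.GaussianBlur(g,(5,5),0)[180:300,270:380],cv2.HOUGH_GRADIENT,1,20,param1=80,param2=18,minRadius=10,maxRadius=55)
if h is not None:
    for x,y,r in h[0][:4]: print('circ',x+270,y+180,r,ray(c,(x+270,y+180),o['tool_pos'][2]+.0405))
E
```

```text
sock w1 [ 0.52257437 -0.06137357  0.042     ] w2 [ 0.52277576 -0.06121778  0.042     ] [ 0.52246761 -0.062286    0.042     ]
sock w1 [ 0.52260402 -0.06122342  0.043     ] w2 [ 0.52288134 -0.06145036  0.043     ] [ 0.52257414 -0.06251529  0.043     ]
former w4 [ 0.55677771 -0.20220723  0.064     ] w2 [ 0.55636592 -0.2022808   0.064     ]
[ 0.55668335 -0.20293401  0.09297894] [3.14067897e+00 9.20845317e-05 1.57236393e+00] 0.04943706889009186 [ 0.35699481 -1.10922259 -3.4016263 ]
[ 194    0  139  116 9239] [264.1  50.2  95.1 132.7] [ 0.5307 -0.1013  0.1335]
[ 194    0  139  116 9239] [234.6  66.4   6.2  11.5] [ 0.5167 -0.1083  0.1335]
[ 194    0  139  116 9239] [221.8  64.8   2.8  11.5] [ 0.5107 -0.1075  0.1335]
[ 194    0  139  116 9239] [223.   50.5   2.2  10.7] [ 0.5117 -0.1013  0.1335]
[ 194    0  139  116 9239] [226.5   9.    2.7  12.7] [ 0.5143 -0.0837  0.1335]
[ 185  120   62   56 1077] [224.  144.9  27.8  75.7] [ 0.5094 -0.1444  0.1335]
[ 276  211   99   79 4922] [324.3 253.9  82.5 100.8] [ 0.5585 -0.2012  0.1335]
[ 276  211   99   79 4922] [357.9 285.5   5.4   8.9] [ 0.5768 -0.
[... 618 characters left out ...]
] [ 0.5447 -0.0917  0.042 ]
[ 269   35   63   54 1613] [318.   77.9   5.9   6.2] [ 0.5543 -0.1005  0.042 ]
[ 185  120   61   56 1015] [223.3 144.6  27.2  74.6] [ 0.4809 -0.1492  0.042 ]
[ 277  211   97   79 4760] [324.2 253.9  82.   99. ] [ 0.5591 -0.2395  0.042 ]
[ 277  211   97   79 4760] [322.5 255.4  42.4  44.7] [ 0.5576 -0.2408  0.042 ]
[ 245  324  147   37 2418] [334.9 346.2  33.9 147.7] [ 0.5689 -0.3295  0.042 ]
[ 245  324  147   37 2418] [322.1 352.8  15.1  17.3] [ 0.5572 -0.3366  0.042 ]
[ 245  324  147   37 2418] [376.7 328.1   4.9   8.2] [ 0.6061 -0.3108  0.042 ]
circ 325.5 253.5 43.3 [ 0.55912931 -0.20100182  0.13347894]
circ 321.5 232.5 36.6 [ 0.55702577 -0.18932988  0.13347894]
```

servo_tool:
  plan:
    - [0.2,-0.05,0,0,0,0,44]
    - [0.45,-0.11,0,0,0,0,44]
    - [0.7,-0.17,0,0,0,0,44]

```text
time: 8.15
tool_pos: [0.5376, -0.1321, 0.0902]
ee_rot: [-3.137, -0.002, 1.571]
wrist_force: [-0.2, 0.5, -3.2]
width: 0.0496
finger_force: 30.0
```

servo_tool:
  plan:
    - [0.25,-0.06,0,0,0,0,44]
    - [0.5,-0.12,0,0,0,0,44]
    - [0.707,-0.172,0,0,0,0,44]
    - [0.707,-0.172,0.12,0,0,0,44]
    - [0.707,-0.172,0.25,0,0,0,44]
    - [0.707,-0.172,0.25,0,0,0,44]
    - [0.707,-0.172,0.25,0,0,0,44]
    - [0.707,-0.172,0.25,0,0,0,44]
    - [0.707,-0.172,0.25,0,0,0,44]
    - [0.707,-0.172,0.25,0,0,0,44]

```text
time: 8.98
tool_pos: [0.5225, -0.0628, 0.0687]
ee_rot: [3.14, 0.0, 1.572]
wrist_force: [0.0, 0.2, -3.5]
width: 0.0496
finger_force: 30.0
```

```bash
python3 - <<'E'
from h import *
o=robot.get_obs();print(o['time'],o['tool_pos'],o['ee_rot'],o['width'],o['wrist_force'])
snap('wrist','w7');c=cam('wrist',o)
rings('w7',c,o['tool_pos'][2]+.0405,(280,360),thr=150,cs_min=60)
E
```

```text
8.9833 [ 0.52252461 -0.06281519  0.06874301] [3.14041405e+00 2.03335331e-04 1.57162049e+00] 0.049623691470705375 [ 0.04484971  0.22164869 -3.45683359]
[ 287    0  127   38 2326] [346.   15.7  39.1 128.1] [0.534  0.0534 0.1092]
[ 277   30   98  137 8486] [329.9  94.1  93.9 134.1] [0.5269 0.0193 0.1092]
[ 277   30   98  137 8486] [343.6  77.   30.7  33.1] [0.5333 0.027  0.1092]
[ 276  211   99   79 4946] [324.1 253.5  82.  100.5] [ 0.5242 -0.0609  0.1092]
[ 276  211   99   79 4946] [323.2 255.   40.5  43.4] [ 0.5237 -0.0617  0.1092]
```

servo_tool:
  plan:
    - [0,-0.002,0.06,0,0,0,44]
    - [0,-0.002,0.12,0,0,0,44]
    - [0,-0.002,0.18,0,0,0,44]
    - [0,-0.002,0.22,0,0,0,44]
    - [0,-0.002,0.22,0,0,0,44]
    - [0,-0.002,0.22,0,0,0,44]

```text
time: 9.53
tool_pos: [0.5213, -0.0621, 0.0454]
ee_rot: [-3.14, -0.0, 1.572]
wrist_force: [0.1, -0.3, -3.0]
width: 0.0492
finger_force: 30.0
```

No contact so far. Going on down to home.

servo_tool:
  plan:
    - [0,0,0.04,0,0,0,44]
    - [0,0,0.07,0,0,0,44]
    - [0,0,0.095,0,0,0,44]
    - [0,0,0.11,0,0,0,44]
    - [0,0,0.11,0,0,0,44]
    - [0,0,0.11,0,0,0,44]

```text
time: 10.03
tool_pos: [0.5218, -0.0623, 0.0357]
ee_rot: [3.141, -0.0, 1.572]
wrist_force: [-1.3, 0.2, 0.8]
width: 0.0497
finger_force: 30.0
```

servo_tool:
  plan:
    - [0,0,0.015,0,0,0,44]
    - [0,0,0.015,0,0,0,44]
    - [0,0,0.015,0,0,0,44]

```text
time: 10.28
tool_pos: [0.5218, -0.0623, 0.0357]
ee_rot: [3.141, 0.0, 1.572]
wrist_force: [-4.6, 1.1, 7.9]
width: 0.0495
finger_force: 30.0
```

servo_tool:
  plan:
    - [0,0,0,0,0,0,72]
    - [0,0,0,0,0,0,72]
    - [0,0,0,0,0,0,72]
    - [0,0,0,0,0,0,72]
    - [0,0,0,0,0,0,72]
    - [0,0,-0.3,0,0,0,72]
    - [0,0,-0.6,0,0,0,72]
    - [0,0,-0.9,0,0,0,72]

```text
time: 10.95
tool_pos: [0.5211, -0.0622, 0.1238]
ee_rot: [-3.14, -0.001, 1.572]
wrist_force: [0.0, -0.5, -0.2]
width: 0.0722
finger_force: 0.0
```

servo_tool:
  plan:
    - [0,0,-0.2,0,0,0.0935,72]
    - [0.3,0.05,-0.4,0,0,0.0935,72]
    - [0.6,0.1,-0.4,0,0,0.0935,72]
    - [0.6,0.1,-0.4,0,0,0.0935,72]
    - [0.6,0.1,-0.4,0,0,0.0935,72]
    - [0.6,0.1,-0.4,0,0,0.0935,72]
    - [0.6,0.1,-0.4,0,0,0.0935,72]

```text
time: 11.53
tool_pos: [0.5311, -0.0031, 0.1627]
ee_rot: [-3.14, 0.0, 1.425]
wrist_force: [0.5, -0.1, 0.6]
width: 0.0721
finger_force: 0.0
```

```bash
python3 - <<'E'
from h import *
o=robot.get_obs();print(o['time'],o['tool_pos'],o['ee_rot'],o['width'])
a=snap('wrist','w8');b=snap('side','s8');c=cam('wrist',o)
rings('w8',c,.076,(220,420),thr=170,cs_min=40)
for n,z in [('former_wide_head',.076),('stop_head',.066),('lock_button',.052),('button_face',.052),('stop_pointer',.013)]:
    for d in robot.find_in(n,'wrist')[:3]:
        e=d['extent'];print(n,round(d['conf'],2),np.round(e),ray(c,e[:2],z).round(4))
# expected pixels for former home: top rim on side
cs=cam('side');print(proj(cs,[[.4976,-.0615,.076],[.5476,-.0615,.076],[.5226,-.0865,.076],[.5226,-.0865,.042]]).round(1).tolist())
cv2.imwrite('pics/v8.png',cv2.cvtColor(np.hstack([cv2.resize(a[0:260,230:430],(430,559),interpolation=cv2.INTER_CUBIC),cv2.resize(b[170:250,265:318],(370,559),interpolation=cv2.INTER_CUBIC)]),cv2.COLOR_RGB2BGR))
E
```

```text
11.5333 [ 0.53113923 -0.00307165  0.16269813] [-3.13986317e+00  4.91833076e-04  1.42460035e+00] 0.07208140521655487
[ 279   44   34   75 1441] [291.2  86.   28.6  80. ] [0.5203 0.1007 0.076 ]
[315  98  14  16 224] [321.5 105.5  15.3  18. ] [0.5434 0.081  0.076 ]
[ 302  129   41   84 2871] [322.  168.3  43.7  94.1] [0.5358 0.0273 0.076 ]
[ 302  129   41   84 2871] [321.7 158.   20.8  20.8] [0.5369 0.0365 0.076 ]
[ 363  149  100   60 2583] [413.3 182.4  47.2  94.9] [0.616  0.0025 0.076 ]
[ 233  210  160   79 5531] [304.8 255.   73.2 149.6] [ 0.5073 -0.0527  0.076 ]
[ 233  210  160   79 5531] [322.7 262.4  11.2  21.4] [ 0.5231 -0.0627  0.076 ]
[ 389  324   45   37 1255] [408.4 343.2  36.7  47.4] [ 0.5978 -0.1659  0.076 ]
[238 338  73  23 810] [274.5 348.3  16.1  75.8] [ 0.4591 -0.1513  0.076 ]
former_wide_head 0.74 [321. 258.  54.  56.] [ 0.5218 -0.0578  0.076 ]
stop_head 0.67 [310.  94.  55.  69.] [0.5349 0.0926 0.066 ]
lock_button 0.55 [304.  81.  14.  18.] [0.5312 0.1067 0.052 ]
stop_pointer 0.81 [311.  93.  53.  69.] [0.5346 0.099  0.013 ]
stop_pointer 0.44 [364. 344.  50.  39.] [ 0.5536 -0.2093  0.013 ]
[[280.0, 202.9], [300.7, 202.4], [290.0, 206.8], [290.6, 219.8]]
```

View pics/v8.png

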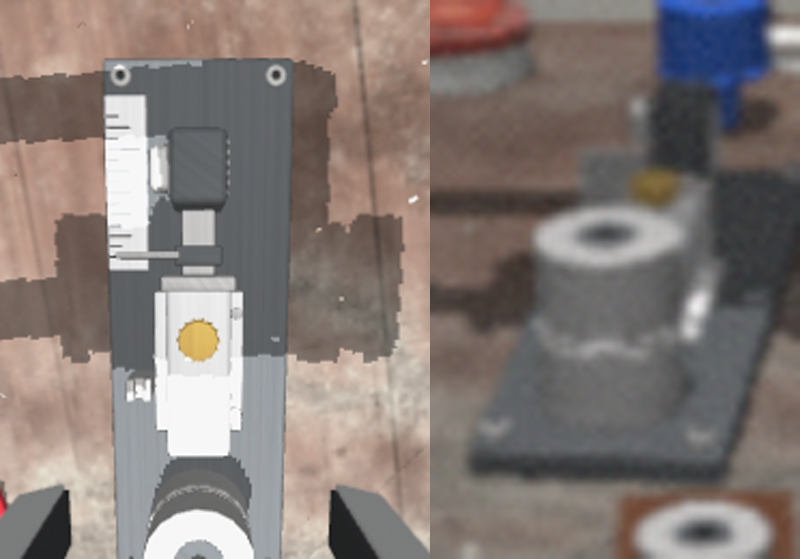

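View: the former sits upright with its head flush on the boss. The pointer is at crop (150,256), near the zero end of the scale. Next I'll rectify the scale and read it.

```bash
python3 - <<'E'
from h import *
c=cam('wrist',dict(tool_pos=[0.53113923,-0.00307165,0.16269813],ee_rot=[-3.13986317,4.918e-4,1.4246]))
im=cv2.imread('pics/w8.png')
ya=-.147;ex=np.array([np.cos(ya),np.sin(ya)]);ey=np.array([-np.sin(ya),np.cos(ya)])
O=np.array([.5226,-.0615])+.085*ey;print('origin',O)
def rect(z,x0,x1,y0,y1,s=6):
    xs=np.arange(x0,x1,1/s);ys=np.arange(y1,y0,-1/s);X,Y=np.meshgrid(xs/1e3,ys/1e3)
    W=O+X[...,None]*ex+Y[...,None]*ey
    p=proj(c,np.dstack([W,np.full(X.shape,z)])).reshape(*X.shape,2).astype(np.float32)
    return cv2.remap(im,p[...,0],p[...,1],cv2.INTER_CUBIC)
A=rect(.0125,-50,10,40,135);B=rect(.066,-30,30,40,135)
for k in range(40,135,5):
    r=int((135-k)*6);cv2.line(A,(0,r),(8 if k%10 else 20,r),(0,0,255),1);cv2.line(B,(0,r),(8 if k%10 else 20,r),(0,0,255),1)
cv2.imwrite('pics/rect.png',np.hstack([A,B]))
g=cv2.cvtColor(rect(.0125,-50,0,40,135),cv2.COLOR_BGR2GRAY)
for x in (-43,-41,-39,-36): print(x,[(round(135-i/6,1),int(v)) for i,v in enumerate(g[:,int((x+50)*6)]) if 0<i<569 and v<150 and v<=g[i-1,int((x+50)*6)] and v<g[i+1,int((x+50)*6)] and 50<135-i/6<125])
h=cv2.cvtColor(B,cv2.COLOR_BGR2GRAY)
print('top face x@row y=84:',h[int((135-86)*6),::12].tolist())
print('y@x0',h[::12,30*6].tolist())
E
```

```text
origin [0.53505005 0.02258327]
-43 [(124.8, 88), (114.3, 147), (109.2, 127), (59.3, 137), (54.3, 127)]
-41 [(124.8, 87), (114.3, 145), (109.2, 104), (59.3, 135), (54.3, 126)]
-39 [(124.8, 90), (114.3, 140), (109.2, 107), (59.3, 133), (54.3, 129)]
-36 [(124.8, 90), (109.2, 109), (59.3, 130)]
top face x@row y=84: [247, 247, 247, 247, 252, 137, 246, 233, 199, 99, 93, 99, 101, 101, 99, 99, 102, 102, 102, 101, 92, 125, 100, 99, 100, 101, 99, 101, 101, 100]
y@x0 [133, 133, 133, 137, 137, 136, 158, 94, 98, 99, 99, 99, 99, 99, 99, 99, 99, 99, 87, 96, 103, 100, 100, 101, 100, 99, 102, 103, 101, 102, 103, 101, 92, 64, 81, 198, 197, 196, 196, 195, 196, 181, 101, 102, 103, 91, 198, 160]
```

View pics/rect.png

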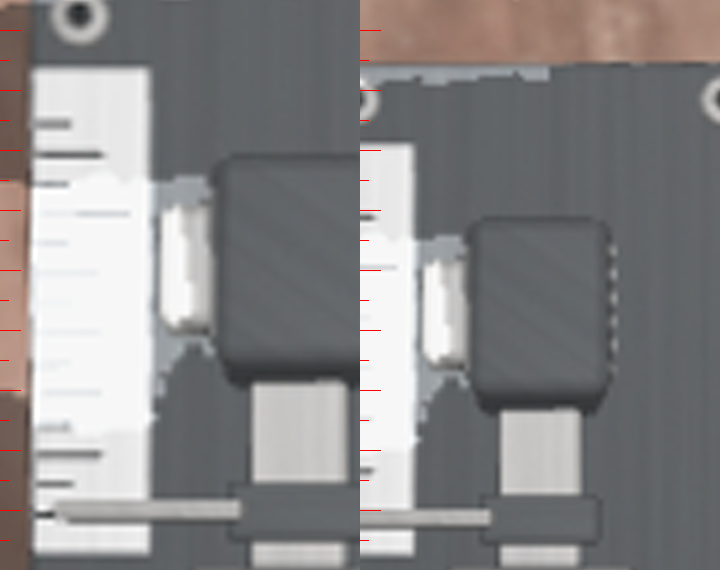

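Rectified view: the pointer (row 511) is at the 0 tick (row 514). The 50 line is at row 214 and the head centre at jig (-0.2, 84) mm, so the stop starts at about 0. Moving over the head.

servo_tool:
  plan:
    - [0.27,0,0,0,0,0,62]
    - [0.55,0,0.3,0,0,0,62]

```text
time: 12.05
tool_pos: [0.5442, 0.0514, 0.1402]
ee_rot: [3.128, -0.002, 1.422]
wrist_force: [0.9, -0.2, 0.6]
width: 0.0634
finger_force: 0.0
```

servo_tool:
  plan:
    - [0.27,0,0.15,0,0,0,62]
    - [0.55,0,0.3,0,0,0,62]
    - [0.55,0,0.3,0,0,0,62]
    - [0.55,0,0.3,0,0,0,62]
    - [0.55,0,0.3,0,0,0,62]
    - [0.55,0,0.3,0,0,0,62]

```text
time: 12.55
tool_pos: [0.5483, 0.1056, 0.1049]
ee_rot: [3.14, -0.0, 1.424]
wrist_force: [-0.5, -0.2, 0.7]
width: 0.062
finger_force: 0.0
```

```bash
python3 - <<'E'
from h import *
o=robot.get_obs();print(o['time'],o['tool_pos'],o['ee_rot'],o['width'])
snap('wrist','w9');c=cam('wrist',o)
im=cv2.imread('pics/w9.png')
p=proj(c,[[.5469,.1058,.066]])[0];print(p)
# head top face in jig axes about predicted centre
ya=-.147;ex=np.array([np.cos(ya),np.sin(ya)]);ey=np.array([-np.sin(ya),np.cos(ya)]);H=np.array([.5469,.1058])
def line(d,z):
    t=np.arange(-26,26.1,1);P=np.array([[*(H+k/1e3*d),z] for k in t]);q=proj(c,P).astype(np.float32)
    v=cv2.remap(cv2.cvtColor(im,cv2.COLOR_BGR2GRAY),q[None,:,0],q[None,:,1],cv2.INTER_LINEAR)[0];return list(zip(t.astype(int).tolist(),v.tolist()))
print('x',line(ex,.066));print('y',line(ey,.066))
E
```

```text
12.55 [0.54830657 0.10562138 0.10485189] [ 3.13958382e+00 -7.38508100e-05  1.42434344e+00] 0.06203297550827261
[319.58973308 216.02249229]
x [(-26, 247), (-25, 247), (-24, 247), (-23, 247), (-22, 247), (-21, 247), (-20, 216), (-19, 208), (-18, 247), (-17, 247), (-16, 247), (-15, 247), (-14, 247), (-13, 247), (-12, 240), (-11, 159), (-10, 191), (-9, 215), (-8, 213), (-7, 211), (-6, 212), (-5, 214), (-4, 215), (-3, 216), (-2, 213), (-1, 213), (0, 210), (1, 208), (2, 207), (3, 208), (4, 210), (5, 211), (6, 212), (7, 212), (8, 212), (9, 209), (10, 189), (11, 160), (12, 209), (13, 209), (14, 210), (15, 209), (16, 208), (17, 205), (18, 210), (19, 214), (20, 211), (21, 209), (22, 209), (23, 212), (24, 213), (25, 211), (26, 210)]
y [(-26, 210), (-25, 211), (-24, 212), (-23, 216), (-22, 191), (-21, 131), (-20, 176), (-19, 247), (-18, 247), (-17, 247), (-16, 247), (-15, 247), (-14, 230), (-13, 194), (-12, 206), (-11, 208), (-10, 210), (-9, 212), (-8, 212), (-7, 212), (-6, 212), (-5, 209), (-4, 210), (-3, 214), (-2, 214), (-1, 213), (0, 210), (1, 209), (2, 210), (3, 211), (4, 152), (5, 123), (6, 122), (7, 123), (8, 122), (9, 125), (10, 127), (11, 128), (12, 125), (13, 117), (14, 109), (15, 90), (16, 79), (17, 78), (18, 78), (19, 77), (20, 77), (21, 77), (22, 77), (23, 103), (24, 123), (25, 125), (26, 125)]
```

servo_tool:
  plan:
    - [0,-0.014,0.25,0,0,0,62]
    - [0,-0.014,0.5,0,0,0,62]
    - [0,-0.014,0.7,0,0,0,62]
    - [0,-0.014,0.85,0,0,0,62]
    - [0,-0.014,0.85,0,0,0,62]
    - [0,-0.014,0.85,0,0,0,62]
    - [0,-0.014,0.85,0,0,0,62]

```text
time: 13.18
tool_pos: [0.5476, 0.1063, 0.0205]
ee_rot: [3.139, -0.001, 1.425]
wrist_force: [0.3, -0.3, 0.4]
width: 0.062
finger_force: 0.0
```

```bash
python3 - <<'E'
from h import *
o=robot.get_obs();print(o['time'],o['tool_pos'],o['ee_rot'],o['width'],o['wrist_force'])
E
```

```text
13.1833 [0.54755152 0.10630802 0.02046612] [ 3.13868376e+00 -7.22340074e-04  1.42456588e+00] 0.061978499856763375 [ 0.342692   -0.27598813  0.35746687]
```

servo_tool:
  plan:
    - [0,-0.012,0.01,0,0,0,44]
    - [0,-0.012,0.01,0,0,0,36]
    - [0,-0.012,0.01,0,0,0,36]
    - [0,-0.012,0.01,0,0,0,36]
    - [0,-0.012,0.01,0,0,0,36]

```text
time: 13.6
tool_pos: [0.5447, 0.1072, 0.0181]
ee_rot: [-3.141, -0.0, 1.426]
wrist_force: [-1.9, 1.4, 0.6]
width: 0.0368
finger_force: 0.8
```

servo_tool:
  plan:
    - [0,0,0,0,0,0,20]
    - [0,0,0,0,0,0,20]
    - [0,0,0,0,0,0,20]
    - [0,0,0,0,0,0,20]
    - [0,0,0,0,0,0,20]
    - [0,0,0,0,0,0,20]

```text
time: 14.1
tool_pos: [0.5464, 0.107, 0.0179]
ee_rot: [3.139, -0.001, 1.425]
wrist_force: [5.5, 0.9, -2.8]
width: 0.0236
finger_force: 30.0
```

servo_tool:
  plan:
    - [0.01,0,0,0,0,0,20]
    - [0.03,0,0,0,0,0,20]
    - [0.05,0,0,0,0,0,20]
    - [0.05,0,0,0,0,0,20]
    - [0.05,0,0,0,0,0,20]

```text
time: 14.52
tool_pos: [0.5469, 0.1103, 0.0178]
ee_rot: [3.139, 0.002, 1.425]
wrist_force: [4.5, -3.5, -2.0]
width: 0.0243
finger_force: 30.0
```

The stop slides freely against about 3.5 N. Drawing it on.

servo_tool:
  plan:
    - [0.06,0,0,0,0,0,20]
    - [0.12,0,0,0,0,0,20]
    - [0.18,0,0,0,0,0,20]
    - [0.24,0,0,0,0,0,20]
    - [0.3,0,0,0,0,0,20]
    - [0.35,0,0,0,0,0,20]
    - [0.39,0,0,0,0,0,20]
    - [0.39,0,0,0,0,0,20]
    - [0.39,0,0,0,0,0,20]
    - [0.39,0,0,0,0,0,20]

```text
time: 15.35
tool_pos: [0.5525, 0.1488, 0.0178]
ee_rot: [3.139, 0.003, 1.425]
wrist_force: [4.4, -2.7, -1.0]
width: 0.0239
finger_force: 30.0
```

```bash
cat > m.py <<'E'
from h import *
import sys
n=sys.argv[1]
ya=-.147;ex=np.array([np.cos(ya),np.sin(ya)]);ey=np.array([-np.sin(ya),np.cos(ya)]);O=np.array([.53505,.02258])
o=robot.get_obs();print(o['time'],o['tool_pos'],o['ee_rot'],o['width'],o['wrist_force'])
c=cam('wrist',o);im=snap('wrist',n)
s=6;xs=np.arange(-50,10,1/s);ys=np.arange(135,40,-1/s);X,Y=np.meshgrid(xs/1e3,ys/1e3)
W=O+X[...,None]*ex+Y[...,None]*ey
p=proj(c,np.dstack([W,np.full(X.shape,.0125)])).reshape(*X.shape,2).astype(np.float32)
A=cv2.remap(im,p[...,0],p[...,1],cv2.INTER_CUBIC);cv2.imwrite(f'pics/{n}_rect.png',cv2.cvtColor(A,cv2.COLOR_RGB2BGR))
g=cv2.cvtColor(A,cv2.COLOR_RGB2GRAY)
for x in (-42,-40,-36,-33,-31,-28): 
    k=g[:,int((x+50)*s)-3:int((x+50)*s)+3].mean(1)
    b=k-cv2.blur(k[:,None],(1,31))[:,0]
    print(x,[(round(135-i/s,1),int(k[i]),int(b[i])) for i in range(1,len(k)-1) if b[i]<-8 and b[i]<=b[i-1] and b[i]<b[i+1]])
E
python3 m.py w10
```

```text
15.35 [0.5525055  0.14879919 0.01782271] [3.13925368e+00 2.51625999e-03 1.42485997e+00] 0.02390334462078553 [ 4.3932461  -2.74022916 -1.0413847 ]
-42 [(132.3, 125, -9), (126.5, 120, -12), (123.8, 120, -44), (113.7, 236, -9), (107.7, 46, -72), (89.7, 63, -8), (89.2, 71, -8), (88.3, 85, -8), (80.0, 174, -17), (76.7, 184, -11), (71.0, 160, -21), (66.5, 147, -24), (60.0, 142, -11), (56.3, 146, -10), (50.5, 144, -11), (40.7, 49, -42)]
-40 [(134.5, 126, -36), (129.3, 188, -21), (124.7, 123, -50), (124.0, 119, -57), (113.7, 236, -9), (107.7, 46, -73), (95.8, 53, -13), (95.5, 57, -13), (87.0, 144, -8), (55.5, 120, -10), (41.8, 53, -18)]
-36 [(129.5, 56, -67), (124.0, 117, -73), (107.7, 64, -42), (95.2, 60, -22), (82.7, 81, -23), (55.0, 68, -20)]
-33 [(133.0, 135, -13), (132.5, 145, -10), (126.3, 124, -18), (123.8, 120, -44), (114.7, 164, -15), (82.7, 81, -29), (56.3, 119, -17)]
-31 [(123.8, 125, -29), (118.7, 163, -10), (82.7, 80, -29), (56.3, 118, -17)]
-28 [(128.2, 127, -12), (82.7, 81, -29), (56.3, 118, -18)]
```

```bash
python3 - <<'E'
import cv2,numpy as np
g=cv2.imread('pics/w10_rect.png',0)
print('x  '+' '.join(f'{x:3d}' for x in range(-48,-6,2)))
for y in np.arange(122,76,-1.):
    r=int((135-y)*6); print(f'{y:5.0f}',' '.join(f'{int(g[r-1:r+2,(x+50)*6-3:(x+50)*6+3].mean()):3d}' for x in range(-48,-6,2)))
E
```

```text
x  -48 -46 -44 -42 -40 -38 -36 -34 -32 -30 -28 -26 -24 -22 -20 -18 -16 -14 -12 -10  -8
  122 192 191 248 248 248 248 247 248 249 164 163 163 163 163 163 165 100  85  94  97  98
  121 194 191 244 245 246 246 246 246 247 161 163 163 163 163 163 154 114  99 108 110 113
  120 196 192 244 245 246 246 247 247 246 162 163 163 163 163 163 136  99 109 115 114 119
  119 193 191 241 245 246 246 247 247 226 163 163 163 163 163 163 117  92 112 119 118 120
  118 191 192 243 246 247 247 247 247 190 163 164 163 163 163 163  96 105 113 123 123 122
  117 189 193 246 247 247 247 247 248 166 163 163 163 163 163 163  79  94 114 126 126 125
  116 191 190 247 247 247 247 247 246 160 163 163 163 163 163 163  62  77 114 126 126 125
  115 193 191 247 247 247 247 247 236 162 163 163 163 163 163 163  51  77 113 125 127 126
  114 192 193 246 239 239 246 247 212 163 163 163 163 163 163 163  48  77 112 124 126 127
  113 191 194 247 244 245 246 247 179 163 163 163 163 163 163 161  48  78 112 123 125 127
  112 192 193 248 247 247 247 249 163 163 163 163 163 163 163 151  48  79 112 123 124 125
  111 194 191 249 247 2
[... 2426 characters left out ...]
61 157 133 127 130 137 137 137 131  81  62  59 102 128 102 133 166 164
   83  63  56  52 172 159 102  87  88  89  88  88  87  81  79  79  82  85  83  84  93  92
   82  70  56  53 187 158  94  86  85  86  86  86  85  86  86  86  85  85  85  85  85  85
   81  70  55  57 188 146  96  92  92  92  93  92  92  92  92  91  92  91  91  92  92  92
   80  70  54  71 174 140 101  99  99  99  99  99  99  98  98  98  98  98  97  98  98  98
   79  71  53  82 194 148 105 103 102 103 103 103 102 102 102 102 102 102 103 102 102 103
   78  70  53 109 215 142 107 107 107 107 107 107 106 106 107 106 107 106 106 106 107 106
   77  71  52 116 187 137 110 109 110 110 109 110 110 110 110 110 110 110 110 109 110 110
```

```bash
python3 - <<'E'
from h import *
ya=-.147;ex=np.array([np.cos(ya),np.sin(ya)]);ey=np.array([-np.sin(ya),np.cos(ya)]);O=np.array([.53505,.02258])
def prof(n,tp,er,y0,x=0):
    c=cam('wrist',dict(tool_pos=tp,ee_rot=er));im=cv2.imread(f'pics/{n}.png',0)
    t=np.arange(y0-24,y0+26,.5);P=np.array([[*(O+x*ex+k/1e3*ey),.066] for k in t]);q=proj(c,P).astype(np.float32)
    v=cv2.remap(im,q[None,:,0],q[None,:,1],cv2.INTER_LINEAR)[0].astype(int)
    print(n,x,[(float(a),int(b)) for a,b,d in zip(t,v,np.abs(np.gradient(v))) if d>9]);
for x in (-.005,0,.005):
    prof('w8',[0.53113923,-0.00307165,0.16269813],[-3.13986317,4.918e-4,1.4246],84,x)
    prof('w9',[0.54830657,0.10562138,0.10485189],[3.13958382,-7.4e-5,1.42434],84,x)
    prof('w10',[0.5525055,0.14879919,0.01782271],[3.13925368,2.516e-3,1.42486],127,x)
E
```

```text
w8 -0.005 [(66.0, 186), (66.5, 138), (67.0, 84), (67.5, 66)]
w9 -0.005 [(61.5, 208), (62.0, 194), (62.5, 164), (63.0, 133), (63.5, 101), (64.0, 160), (64.5, 247), (70.0, 231), (70.5, 214), (87.0, 212), (87.5, 194), (88.0, 153), (88.5, 133), (98.5, 102), (106.5, 87), (107.0, 100), (107.5, 115)]
w10 -0.005 [(112.5, 82), (113.0, 123), (113.5, 171), (114.0, 200), (115.0, 200), (115.5, 166), (116.0, 126), (141.0, 106), (141.5, 95)]
w8 0 [(66.0, 183), (66.5, 137), (67.0, 83), (67.5, 66)]
w9 0 [(61.5, 207), (62.0, 194), (62.5, 164), (63.0, 134), (63.5, 102), (64.0, 166), (64.5, 247), (70.0, 231), (70.5, 213), (87.5, 198), (88.0, 166), (88.5, 144), (89.0, 127), (106.5, 87), (107.0, 101), (107.5, 116)]
w10 0 [(112.5, 82), (113.0, 125), (113.5, 172), (114.0, 198), (115.5, 199), (116.0, 165), (116.5, 127), (141.0, 104)]
w8 0.005 [(66.0, 190), (66.5, 156), (67.0, 115), (67.5, 78), (68.0, 57)]
w9 0.005 [(61.5, 208), (62.0, 193), (62.5, 165), (63.0, 134), (64.0, 145), (64.5, 204), (65.0, 231), (70.0, 229), (70.5, 213), (88.0, 211), (88.5, 176), (89.0, 145), (106.5, 88), (107.0, 102), (107.5, 119)]
w10 0.005 [(112.5, 81), (113.0, 125), (113.5, 175), (114.5, 191), (115.0, 156), (115.5, 125)]
```

servo_tool:
  plan:
    - [0.012,0,0,0,0,0,20]
    - [0.023,0,0,0,0,0,20]
    - [0.023,0,0,0,0,0,20]
    - [0.023,0,0,0,0,0,20]
    - [0.023,0,0,0,0,0,20]
    - [0.023,0,0,0,0,0,20]

```text
time: 15.9
tool_pos: [0.5528, 0.1506, 0.0178]
ee_rot: [3.139, 0.003, 1.425]
wrist_force: [3.1, -4.5, -0.5]
width: 0.0237
finger_force: 30.0
```

```bash
cat > m2.py <<'E'
from h import *
import sys
ya=-.147;ex=np.array([np.cos(ya),np.sin(ya)]);ey=np.array([-np.sin(ya),np.cos(ya)]);O=np.array([.53505,.02258])
def edge(n,tp,er,rng,z,x,mode):
    c=cam('wrist',dict(tool_pos=tp,ee_rot=er));im=cv2.imread(f'pics/{n}.png',0)
    t=np.arange(rng[0],rng[1],.1);v=np.zeros(len(t))
    for xx in x:
        P=np.array([[*(O+xx/1e3*ex+k/1e3*ey),z] for k in t]);q=proj(c,P).astype(np.float32)
        v+=cv2.remap(im,q[None,:,0],q[None,:,1],cv2.INTER_CUBIC)[0]/len(x)
    if mode=='tick':
        b=np.maximum(np.median(v)-v-2,0);print(n,'tick',rng,'%.2f'%((b*t).sum()/max(b.sum(),1e-9)),'depth',v.max()-v.min())
    else:
        d=np.maximum(-np.gradient(cv2.GaussianBlur(v[:,None],(1,9),0)[:,0]),0);i=d.argmax();w=slice(max(i-8,0),i+9);print(n,'edge %.2f'%((d[w]*t[w]).sum()/d[w].sum()),v[[0,-1]])
edge('w9',[0.54830657,0.10562138,0.10485189],[3.13958382,-7.4e-5,1.42434],(96,102),.066,np.arange(-8,8.1,1),'e')
for a in (99.3,104.3,109.3,114.3): edge('w9',[0.54830657,0.10562138,0.10485189],[3.13958382,-7.4e-5,1.42434],(a-2,a+2),.0125,np.arange(-43.5,-40.9,.5),'tick')
ps=[];
for k in range(8):
    o=robot.get_obs();ps.append(np.r_[o['tool_pos'],o['ee_rot'],o['width'],o['wrist_force']]);n=f'{sys.argv[1]}_{k}';snap('wrist',n)
ps=np.array(ps);m=np.median(ps,0);print(o['time'],m.round(4),ps[:,:2].std(0),o['finger_force'])
d=m[:2]-O;print('tcp jig x,y',d@ex,d@ey)
e=np.array([*(np.abs(m[3:4])*np.sign(m[3:4])),*m[4:6]])
for k in (0,4):
    n=f'{sys.argv[1]}_{k}'
    edge(n,m[:3],ps[k,3:6],(139,147),.066,np.arange(-8,8.1,1),'e')
    for a in (113.9,118.9,109.): edge(n,m[:3],ps[k,3:6],(a-2,a+2),.0125,np.arange(-43.5,-40.9,.5),'tick')
E
python3 m2.py w11
```

```text
w9 edge 98.84 [124.29411765  77.17647059]
w9 tick (97.3, 101.3) 98.70 depth 94.33333333333334
w9 tick (102.3, 106.3) 103.54 depth 75.16666666666671
w9 tick (107.3, 111.3) 108.92 depth 97.33333333333331
w9 tick (112.3, 116.3) 113.70 depth 77.33333333333331
16.25 [ 5.5280e-01  1.5060e-01  1.7800e-02  3.1394e+00  3.2000e-03  1.4246e+00
  2.3700e-02  4.1051e+00 -4.4485e+00 -1.1023e+00] [1.20842199e-05 1.56108972e-05] 30.0001934543252
tcp jig x,y -0.0012276876523455993 0.12922451766227291
w11_0 edge 143.28 [128.23529412  81.17647059]
w11_0 tick (111.9, 115.9) 113.26 depth 6.3333333333334
w11_0 tick (116.9, 120.9) 0.00 depth 1.4999999999999432
w11_0 tick (107.0, 111.0) 109.30 depth 216.16666666666669
w11_4 edge 142.98 [128.17647059  81.05882353]
w11_4 tick (111.9, 115.9) 113.25 depth 6.8333333333334
w11_4 tick (116.9, 120.9) 0.00 depth 1.333333333333286
w11_4 tick (107.0, 111.0) 109.30 depth 215.66666666666669
```

servo_tool:
  plan:
    - [0.004,0,0,0,0,0,20]
    - [0.004,0,0,0,0,0,20]
    - [0.004,0,0,0,0,0,20]
    - [0.004,0,0,0,0,0,20]
    - [0.004,0,0,0,0,0,20]
    - [0.004,0,0,0,0,0,20]

```text
time: 16.8
tool_pos: [0.5528, 0.1508, 0.0178]
ee_rot: [3.139, 0.003, 1.425]
wrist_force: [2.6, -4.3, -1.0]
width: 0.0237
finger_force: 30.0
```

```bash
python3 m2.py w12 | grep -v w9
python3 - <<'E'
from h import *
# former still home? and pointer seen from the scene camera
robot.snapshot('scene');c=cam('scene')
for n,z in [('former_wide_head',.059),('stop_head',.052)]:
    for d in robot.find_in(n,'scene')[:3]: print(n,round(d['conf'],2),np.round(d['extent']),ray(c,d['extent'][:2],z).round(3))
E
```

```text
17.15 [ 5.5280e-01  1.5080e-01  1.7800e-02  3.1394e+00  3.5000e-03  1.4245e+00
  2.3800e-02  3.9714e+00 -4.5264e+00 -4.5610e-01] [1.23620586e-05 1.38893377e-05] 29.999110959470272
tcp jig x,y -0.0012345286650685683 0.12943788606700452
w12_0 edge 143.17 [128.17647059  81.23529412]
w12_0 tick (111.9, 115.9) 113.46 depth 39.50000000000003
w12_0 tick (116.9, 120.9) 0.00 depth 1.333333333333286
w12_0 tick (107.0, 111.0) 109.51 depth 216.66666666666669
w12_4 edge 143.49 [128.29411765  81.47058824]
w12_4 tick (111.9, 115.9) 113.47 depth 39.33333333333337
w12_4 tick (116.9, 120.9) 0.00 depth 1.333333333333286
w12_4 tick (107.0, 111.0) 109.51 depth 216.66666666666669
former_wide_head 0.68 [280. 258.  18.  24.] [0.553 0.247 0.059]
former_wide_head 0.59 [342. 198.  18.   5.] [ 0.509 -0.038  0.059]
stop_head 0.42 [298. 238.   3.  13.] [0.548 0.161 0.052]
```

servo_tool:
  plan:
    - [0.004,0,0,0,0,0,20]
    - [0.004,0,0,0,0,0,20]
    - [0.004,0,0,0,0,0,20]
    - [0.004,0,0,0,0,0,20]
    - [0.004,0,0,0,0,0,20]
    - [0.004,0,0,0,0,0,20]

```text
time: 17.85
tool_pos: [0.5528, 0.1512, 0.0178]
ee_rot: [3.139, 0.004, 1.424]
wrist_force: [2.5, -4.6, -0.9]
width: 0.0239
finger_force: 30.0
```

```bash
python3 m2.py w13 | grep -v w9; python3 -c "
from bench import robot
print(robot.close_job())"
```

```text
18.2 [ 5.5280e-01  1.5120e-01  1.7800e-02  3.1395e+00  3.6000e-03  1.4245e+00
  2.3900e-02  3.6482e+00 -4.8928e+00 -7.9640e-01] [8.39492656e-06 7.95888015e-06] 29.998878836631775
tcp jig x,y -0.0012367440876972918 0.1297922912993357
w13_0 edge 143.82 [128.29411765  81.35294118]
w13_0 tick (111.9, 115.9) 113.82 depth 15.833333333333286
w13_0 tick (116.9, 120.9) 0.00 depth 0.9999999999999716
w13_0 tick (107.0, 111.0) 109.87 depth 191.16666666666666
w13_4 edge 143.57 [128.41176471  81.35294118]
w13_4 tick (111.9, 115.9) 113.83 depth 15.999999999999943
w13_4 tick (116.9, 120.9) 0.00 depth 0.9999999999999716
w13_4 tick (107.0, 111.0) 109.87 depth 190.00000000000003
the job is handed in; nothing more can be done
None
```

Job handed in at 18.2 s: the widest former is upright and home in the socket and released, and the stop is held with its button squeezed in at 45 mm to within about 0.5 mm — estimated from arm travel and the head's position, as the gripper hid the pointer at the end.

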